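# Proof-pull a soldered chain link

## Robot

A 6-joint arm with a two-finger parallel gripper is mounted at the origin on the work surface. World frame = base frame: x ahead of the robot, y to its left, z up, the work surface at z = 0. Lengths are in mm, angles in rad, forces in N, time in s.
With the tool pointing down it reaches from about 275 to 1000 mm from the base axis. Payload 8.4 kg.
Tool frame: the origin (TCP) lies midway between the tips of the shut fingers; the grasp point (between the pads) lies 19 mm behind it; z points along the fingers, y is the line along which they close (so a half turn about z gives the same grasp; the last joint's range is limited). The gripper opens to 85 mm and grips with 20 to 120 N. Pads are 22 mm wide; open, the fingers measure 114 mm over their backs; the gripper's body (76 mm by 85 mm) begins 54 mm behind the grasp point. The pads swing forward as they close: fully open they stand 13 mm farther back than shut.
Start: joints at [1.307, 0.353, 1.633, -0, 1.155, -0.002], TCP at [161.761, 603.706, 231.281] pointing down, gripper open.
Joint ranges: [-2.63, 2.63], [-0.92, 2.1], [0.06, 2.66], [-1.3, 4.44], [0, 2.69], [-3.02, 3.02]. Speed limits (rad/s): [2.22, 2.22, 2.79, 3.14, 3.14, 3.14].

## Interface

Orientations are given as [roll, pitch, yaw] about the fixed x, y, z axes, in that order (R = Rz(yaw) Ry(pitch) Rx(roll)).
In Python, from rig import r, cams gives the robot as it stands. The module is installed in compiled form; this text tells all that it offers.
- The arm moves only by the tool send_rows, never from a script. Its argument "targets" is one flat list of numbers, 7 for each row, row after row: the shift along the tool's x, y, z in m, then the turn, a rotation vector about the tool's x, y, z in rad, then the opening, from -1 (shut) to 1 (fully open). In form: [tx, ty, tz, wx, wy, wz, fingers, tx, ty, tz, wx, wy, wz, fingers, ...]. A call has 1 to 12 rows; each row is the pose to reach, as a shift and turn from the pose commanded when the call began, along the tool's axes at that moment; what a row does not reach only later rows make up. A row lasts 1/12 s, in which the tool goes at most 41.7 mm and 7.16 degrees, less where a joint would pass 70% of its speed; a pose out of reach is approached as far as the arm can. A call with a gripper value outside its range is refused whole. The fingers move at their own pace and stop on an object; "grip_force" is the grip in N (left out, the last holds). Time passes only in rows, so rows that repeat a pose let the fingers close. It gives the time, the measured TCP pose, the force, the opening and the grip force at its end, in the units of the state.
- r.sense(): the state, without advancing time (a new reading comes with each control period).
- cams.grab_frame(name): name is "scene" or "top" or "wrist"; returns a dict with "color" (400x640x3 uint8, blue, green, red), "fx", "fy", "cx", "cy" (pixels), "xyz" and "attitude" of the camera in the world. Camera axes: x right, y down, z forward; pixel columns grow to the right and rows downward; lengths in mm; the calibration is good to about 2 mm. A picture is of the moment at which its call begins. There is no depth.
- r.sign_off(): hands the job in; it is judged then, once.
The state is a dict: "clock": time; "qpos": joint angles; "qvel": joint speeds; "joint_efforts": joint torques, N m; "eef_pos": TCP position; "tcp_rot": TCP orientation; "contact_force": force on the tool from outside, world axes, zero at the start; "wrist_torque": the same for the moment, N m; "opening": opening from 0.0 (shut) to 1.0 (fully open); "grasp_force": force on a finger pad.
Only numpy, scipy, OpenCV 4.12 (cv2) and the standard library are available. Lean on these libraries where they do the work, as an engineer would, in place of code of your own. Each camera call takes 0.05 s, during which the arm holds its last target. There are 200 camera calls.

## Task

Take the oval link off the soldering board, lay it flat over the two upright pins of the pull tester and let go of it; then grip the tester's handle and draw it out until the broad black band on the rod has just come out of the tube, no further. Keep it drawn there: you finish while still holding the handle under load. Leave everything else on the bench where it lies.

Things in the scene. Friction and masses are not known exactly. Their poses are not given: they have to be found in the camera images.
- link: the soldered oval silver link to be tested: round wire 8 mm thick bent to a closed racetrack shape, 72 x 42 mm outside, 56 x 26 mm inside, about 80 g, lying flat on the soldering board (wire centre 19 mm above the bench). Origin at its centre, at mid-thickness of the wire; x along its length, y across, z upright; both ends are alike
- board: white ceramic soldering board, 180 x 110 x 15 mm, does not move; origin at the centre of its underside, x along its length
- tester: bench pull tester, fixed: grey base plate 285 x 85 mm, 14 mm high, anchor post at one end, tubular spring balance in two saddles (61 mm high). x runs from the handle to the post, so the pull is along -x; z up. Origin on the bench under the rod's axis; plate from x = -120 to +165 mm, tube (29 mm thick) from -100 to +20 mm at rest, rod and tube axis 40 mm high. Only bench lies under the handle
- post_pin: fixed upright steel pin on the anchor post, 8 mm thick, standing 15 mm above its seat, slightly pointed. Origin on the pin's axis at seat level, 50 mm above the bench, at tester x = +115 mm. The flat seat is 20 mm wide and reaches 8 mm towards the other pin and 35 mm away from it. Axes as the tester's
- rod_pin: the same kind of pin on the sliding rod's head, on the handle's side of the post pin, 30 to 38 mm from it at the start (centre to centre). Origin on the pin's axis at seat level, 50 mm above the bench; the seat is 20 mm wide and reaches 8 mm towards the other pin and 32 mm away. The link over both pins comes tight when they are 48 mm apart
- handle: stirrup handle of the spring balance, lying level: a black round crossbar 12 mm thick, 88 mm long, joined to the tube by a 6 mm wire bow. Origin at the middle of the crossbar, 40 mm above the bench, at tester x = -155 mm when at rest; y along the crossbar, -x the pull direction. Free space inside the bow, for a finger from above: 76 mm along the bar, 44 mm towards the tube
- rod (a joint): how far the rod with its pin has slid from the post, 0 to 0.035 m; 0 to 0.008 at the start. It slides loosely (about 0.4 N) until the link over the pins is tight, at about 0.018. Pulling the handle first moves the rod, then stretches the balance: the handle's travel is this value plus balance
- balance (a joint): stretch of the spring balance: how far the tube is drawn off the rod, 0 (rest) to 0.055 m. Spring: 1 N at rest, 0.4 N more per mm; draws back when let go. The steel rod's three thin black rings come out of the tube's mouth at 0.009, 0.018 and 0.027; its broad black band, 6 mm wide, begins to show at 0.030 and is just wholly out at 0.036 (15 N, the proof load)
- finger_ring: bystander: small brass finger ring, 24 mm across, on the soldering board
- bangle: bystander: round brass bangle, 68 mm across, on the bench
- dish: bystander: small white dish, 64 mm across
- buckle: bystander: rectangular silver buckle frame, 44 x 50 mm, on the bench
- caliper: bystander: digital caliper, 235 mm long
- mallet: bystander: rawhide mallet with wooden handle, 260 mm long
- jar: bystander: glass jar with lid, 105 mm high
Not all that is in view belongs to the job. Several things have the shape of the board; the one meant has the colours described above. What is shaped like the link but orange is not meant.

How it is judged:
By the outcome, as a careful person would: the job done as asked, in the order asked, and still so for the second after the job is handed in, while the arm keeps its last pose, push and grip.
It also fails if it takes over 48 s, if anything falls off the work surface, if the arm or the gripper's body presses on something with over 40 N, if the wrist force passes 120 N, or if a joint passes its speed limit or range.

## Working session

There is one attempt and no reset: what is moved stays moved. The work goes in short steps, Python scripts to look and compute and a tool call to move; the robot and the scene stay as the last step left them, time stands still between calls to the robot, and variables do not carry over. Pictures are saved under pics/ and viewed, at most 10 in all, crops included, and the job is handed in when it is done.

Besides the shell and the picture viewer there is one more tool, called after "Call:" by a JSON object that holds its "method" and its "body", one argument or row to a line. send_rows: Moves the arm, as the interface text tells. Its arguments: {"type":"object","properties":{"targets":{"type":"array"},"grip_force":{"type":"number"}},"required":["targets"]}

```bash
mkdir -p pics
cat > h.py <<'E'
import numpy as np,cv2
from scipy.spatial.transform import Rotation as R
from rig import r,cams
def grab(n,save=None):
    f=cams.grab_frame(n)
    if save: cv2.imwrite(f'pics/{save}.png',f['color'])
    return f
def rot(f):
    a=np.array(f['attitude'],float)
    return a if a.shape==(3,3) else R.from_euler('xyz',a).as_matrix()
def ray(f,p):
    p=np.atleast_2d(p).astype(float)
    d=np.c_[(p[:,0]-f['cx'])/f['fx'],(p[:,1]-f['cy'])/f['fy'],np.ones(len(p))]
    return d@rot(f).T
def plane(f,p,z):
    d=ray(f,p);o=np.array(f['xyz']);return o+d*((z-o[2])/d[:,2])[:,None]
def proj(f,X):
    c=(np.atleast_2d(X)-np.array(f['xyz']))@rot(f)
    return np.c_[c[:,0]/c[:,2]*f['fx']+f['cx'],c[:,1]/c[:,2]*f['fy']+f['cy']]
def tri(f,p,g,q):
    o1,o2=np.array(f['xyz']),np.array(g['xyz']);a,b=ray(f,p)[0],ray(g,q)[0]
    s=np.linalg.lstsq(np.c_[a,-b],o2-o1,rcond=None)[0]
    P,Q=o1+a*s[0],o2+b*s[1];return (P+Q)/2,np.linalg.norm(P-Q)
E
python3 - <<'E'
from h import *
for n in ('scene','top','wrist'):
    f=grab(n,n+'0');print(n,f['fx'],f['cx'],f['cy'],f['xyz'],f['attitude'])
a=cv2.imread('pics/top0.png');cv2.imwrite('pics/top0v.png',cv2.resize(a,(800,500)))
print(r.sense())
E
```

```text
scene 388.8612205101719 319.9859706156561 202.05763029935198 [ 915.62661396 -713.93953403 1026.30781615] [-2.45036640e+00 -1.35314389e-03  4.87535532e-01]
top 363.92057249377194 315.64153157703987 197.2447099434369 [ 309.46439235  -24.85343285 1065.8219842 ] [-2.91563698  0.00333516 -1.57128613]
wrist 304.37180034123816 317.30683830452955 196.3642694590994 [ 80.221151   625.99701954 373.3245703 ] [2.80998586e+00 1.14505230e-03 1.30843996e+00]
{'clock': 0.15, 'qpos': array([ 1.30657879e+00,  3.53548334e-01,  1.63390828e+00,  2.53123237e-06,
        1.15519711e+00, -2.37019700e-03]), 'qvel': array([ 0.00064911, -0.00108213, -0.00263927,  0.00033769,  0.00084768,
       -0.00023694]), 'joint_efforts': array([-5.82933208e-04, -6.05643082e+01, -3.42338204e+01, -3.16731814e-05,
        6.00220883e-03,  3.81903840e-05]), 'eef_pos': array([161.68481735, 603.37831353, 230.72066088]), 'tcp_rot': array([-3.14053159e+00, -4.82961864e-06,  2.87974428e+00]), 'contact_force': array([0.47759793, 0.3050857 , 1.08471906]), 'wrist_torque': array([0.00926353, 0.07836809, 0.00951631]), 'grasp_force': 0.0, 'opening': 0.9991158378483374}
```

View pics/top0.png

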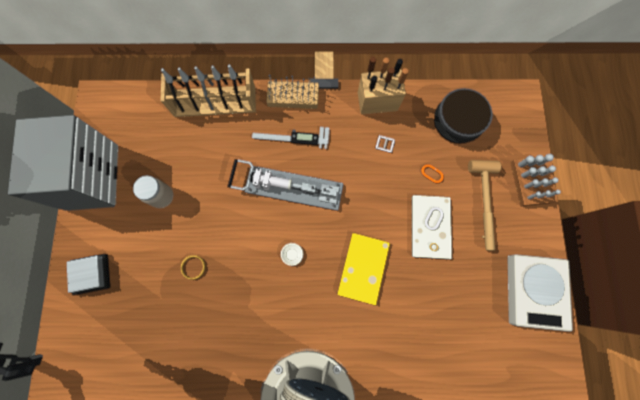

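View pics/scene0.png

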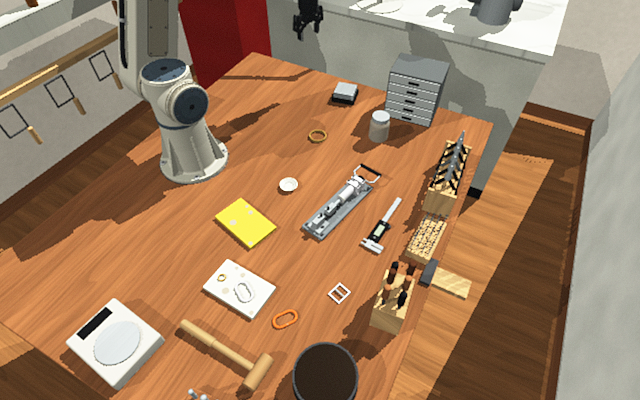

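The top view shows two board shapes: white at (432,227) and yellow at (364,268). White fits the description. The silver oval on it at (434,217) is the link. The orange oval at (432,173) is not meant, and the ring is at (434,247). The tester spans (240..343, 175..207), with its handle at the left. I'll confirm in an enlarged crop.

Run:
```python
from h import *
a=cv2.imread('pics/top0.png')
l=cv2.resize(a[185:265,400:465],None,fx=6,fy=6,interpolation=cv2.INTER_CUBIC)
t=cv2.resize(a[150:220,222:352],None,fx=6,fy=6,interpolation=cv2.INTER_CUBIC)
c=np.zeros((600,800,3),np.uint8);
l=cv2.resize(l,(int(l.shape[1]*.36*1.0),int(l.shape[0]*.36)))
t=cv2.resize(t,(600,323));c[:323,:600]=t;c[330:330+l.shape[0],:l.shape[1]]=l
s=cv2.imread('pics/scene0.png');u=cv2.resize(s[255:325,198:282],None,fx=3.7,fy=3.7,interpolation=cv2.INTER_CUBIC)
c[330:330+u.shape[0],200:200+u.shape[1]]=u
cv2.imwrite('pics/crop1.png',c)
f=cams.grab_frame('top')
for n,p,z in [('link',(434,217),19),('barend1',(231,186),40),('barend2',(237,161),40),('ring',(434,247),17),('platefar',(343,195),14)]: print(n,plane(f,p,z).round())
```

```text
link [[ 491. -366.   19.]]
barend1 [[579. 225.  40.]]
barend2 [[656. 211.  40.]]
ring [[ 404. -360.   17.]]
platefar [[ 558. -103.   14.]]
```

View pics/crop1.png

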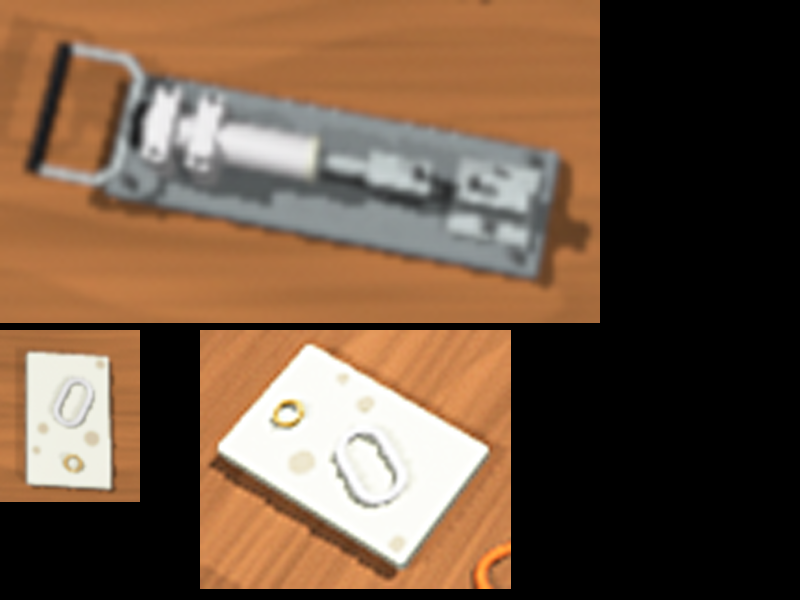

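Confirmed: the silver oval on the white board is the link, at about (491,-366). The tester handle is at about (617,218). Next I move the wrist camera over the link.

Call:
{"method": "send_rows", "body": {
  "targets": [-0.26,-0.39,0.027,0,0,0,1,-0.26,-0.39,0.027,0,0,0,1,-0.26,-0.39,0.027,0,0,0,1,-0.26,-0.39,0.027,0,0,0,1,-0.26,-0.39,0.027,0,0,0,1,-0.26,-0.39,0.027,0,0,0,1,-0.26,-0.39,0.027,0,0,0,1,-0.26,-0.39,0.027,0,0,0,1,-0.26,-0.39,0.027,0,0,0,1,-0.26,-0.39,0.027,0,0,0,1,-0.26,-0.39,0.027,0,0,0,1,-0.26,-0.39,0.027,0,0,0,1]
}}

```text
clock: 1.2
eef_pos: [312.2, 155.4, 204.0]
tcp_rot: [-3.14, 0.0, 2.877]
contact_force: [0.2, 0.7, -0.5]
opening: 1.006
grasp_force: 0.0
```

Call:
{"method": "send_rows", "body": {
  "targets": [-0.31,-0.46,0.033,0,0,0,1,-0.31,-0.46,0.033,0,0,0,1,-0.31,-0.46,0.033,0,0,0,1,-0.31,-0.46,0.033,0,0,0,1,-0.31,-0.46,0.033,0,0,0,1,-0.31,-0.46,0.033,0,0,0,1,-0.31,-0.46,0.033,0,0,0,1,-0.31,-0.46,0.033,0,0,0,1,-0.31,-0.46,0.033,0,0,0,1,-0.31,-0.46,0.033,0,0,0,1,-0.31,-0.46,0.033,0,0,0,1,-0.31,-0.46,0.033,0,0,0,1]
}}

```text
clock: 2.2
eef_pos: [474.4, -314.6, 174.3]
tcp_rot: [3.141, -0.0, 2.879]
contact_force: [0.7, 0.6, 1.2]
opening: 0.996
grasp_force: 0.0
```

Run:
```python
from h import *
f=grab('wrist','w1');s=r.sense();print(s['clock'],s['eef_pos'],s['tcp_rot'],s['qpos'],f['xyz'],proj(f,[491,-366,19]))
```

```text
2.25 [ 477.41121108 -321.00566575  174.33937574] [-3.13789372  0.00436636  2.87874814] [-0.59332037  0.33509773  1.79915358 -0.00247097  1.00201237 -1.89993878] [ 392.91132039 -291.9689051   316.96985718] [[273.32672943 206.65984606]]
```

View pics/w1.png

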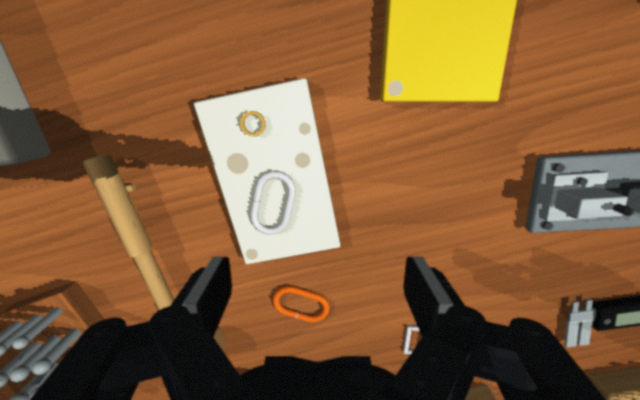

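The wrist view shows the link upright in the image at (272,202) on the white board, with the ring at (252,122) and the orange distractor at (301,303). Next I segment the link in the wrist and scene views.

```bash
cat >> h.py <<'E'
def linkrect(f,box,t=8):
    x0,y0,x1,y1=box;a=f['color'].astype(int)
    hsv=cv2.cvtColor(f['color'],cv2.COLOR_BGR2HSV).astype(int)
    m=((a[...,2]-a[...,0])<t).astype(np.uint8)*255
    k=np.zeros_like(m);k[y0:y1,x0:x1]=m[y0:y1,x0:x1]
    c=max(cv2.findContours(k,cv2.RETR_EXTERNAL,cv2.CHAIN_APPROX_NONE)[0],key=cv2.contourArea)
    return c[:,0,:]
E
python3 - <<'E'
from h import *
f=grab('wrist','w2');g=grab('scene','s2')
a=f['color'];print(a[202,245:300:2].tolist());b=g['color'];print(b[292,225:265:2].tolist())
for t in (5,10,15):
  for q,box in((f,(243,162,305,242)),(g,(228,273,265,312))):
    c=linkrect(q,box,t);P=plane(q,c,19)[:,:2]
    rc=cv2.minAreaRect(P.astype(np.float32));m=cv2.minAreaRect(c.astype(np.float32));print(t,len(c),rc,m)
E
```

```text
[[221, 234, 232], [223, 235, 233], [224, 235, 234], [217, 231, 229], [159, 177, 172], [129, 140, 137], [150, 155, 154], [208, 208, 206], [230, 230, 230], [216, 218, 216], [199, 212, 210], [198, 214, 212], [199, 215, 215], [209, 226, 226], [225, 236, 234], [223, 236, 233], [225, 236, 235], [224, 235, 235], [224, 236, 234], [219, 233, 231], [178, 195, 192], [137, 152, 150], [127, 138, 135], [160, 161, 161], [211, 211, 210], [228, 227, 227], [211, 213, 212], [197, 213, 210]]
[[206, 231, 238], [216, 235, 241], [247, 252, 251], [249, 253, 253], [255, 255, 255], [152, 163, 162], [255, 255, 255], [238, 244, 244], [242, 249, 249], [249, 253, 253], [249, 253, 253], [248, 255, 255], [144, 161, 160], [250, 249, 249], [246, 249, 249], [245, 251, 251], [249, 253, 253], [249, 253, 253], [249, 253, 253], [249, 253, 253]]
5 164 ((486.99932861328125, -366.1524353027344), (41.77811050415039, 70.48509216308594), 60.65911102294922) ((277.9615173339844, 197.19232177734375), (40.79215621948242, 63.5416259765625), 11.309932708740234)
5 128 ((493.17950439453125, -364.26544189453125), (104.66932678222656, 124.9661636352539), 33.176963806152344) ((246.0, 292.0), (38.0, 36.0), 90.0)
10 166 ((486.75860595703125, -366.7455139160156), (44.534732818603516, 72.64844512939453), 60.59355163574219) ((277.3736572265625, 197.08123779296875), (43.165706634521484, 65.5133056640625), 12.264774322509766)
10 131 ((493.17950439453125, -364.26544189453125), (104.66932678222656, 124.9661636352539), 33.176963806152344) ((246.0, 292.0), (38.0, 36.0), 90.0)
15 363 ((490.86444091796875, -373.0249328613281), (65.79248046875, 88.91996002197266), 74.07940673828125) ((273.5, 201.5), (79.0, 61.0), 90.0)
15 134 ((493.3150634765625, -364.47271728515625), (104.66932678222656, 125.4615249633789), 33.176963806152344) ((246.0, 292.0), (38.0, 36.0), 90.0)
```

```bash
cat >> h.py <<'E'
def to(X,yaw):
    s=r.sense();Q=R.from_euler('xyz',s['tcp_rot']);d=Q.inv().apply(np.array(X)-s['eef_pos'])
    w=(Q.inv()*R.from_euler('xyz',[np.pi,0,yaw])).as_rotvec()
    print(s['clock'],s['eef_pos'].round(1),s['tcp_rot'].round(3),s['contact_force'].round(1),s['opening'],s['grasp_force']);print('shift',d.round(1),'turn',w.round(3))
E
python3 -c "
from h import *
to([487,-366,120],2.63)"
```

```text
2.35 [ 474.7 -314.8  173.9] [-3.141 -0.     2.877] [0.4 1.1 0.6] 0.9995035218912651 0.0
shift [-25.3 -46.2  53.9] turn [-0.    -0.     0.247]
```

Call:
{"method": "send_rows", "body": {
  "targets": [-0.025,-0.046,0.054,0,0,0.247,1,-0.025,-0.046,0.054,0,0,0.247,1,-0.025,-0.046,0.054,0,0,0.247,1,-0.025,-0.046,0.054,0,0,0.247,1,-0.025,-0.046,0.054,0,0,0.247,1]
}}

```text
clock: 2.77
eef_pos: [486.2, -362.0, 120.8]
tcp_rot: [3.141, -0.001, 2.635]
contact_force: [-0.1, -0.0, 0.9]
opening: 0.997
grasp_force: 0.0
```

Run:
```python
from h import *
f=grab('wrist','w3');print(proj(f,[487,-366,19]),f['xyz'])
u,v=proj(f,[487,-366,19])[0].astype(int)
for t in (5,8):
    c=linkrect(f,(u-50,v-75,u+50,v+75),t);rc=cv2.minAreaRect(plane(f,c,19)[:,:2].astype(np.float32));m=cv2.minAreaRect(c.astype(np.float32));print(rc,m)
cv2.drawContours(f['color'],[c[:,None,:]],-1,(0,0,255),1);cv2.imwrite('pics/w3c.png',f['color'])
to([487,-366,120],2.63)
```

```text
[[313.07472243 199.95252692]] [ 412.49999922 -320.61156331  263.58035516]
((486.71160888671875, -366.11627197265625), (41.555294036865234, 70.51029968261719), 61.512855529785156) ((312.5, 198.0), (78.0, 49.0), 90.0)
((487.15301513671875, -366.3095397949219), (42.89814758300781, 71.48452758789062), 61.46772003173828) ((312.5, 198.5), (79.0, 51.0), 90.0)
2.8167 [ 486.6 -362.1  121.5] [3.141 0.    2.635] [ 0.5 -0.3 -0.7] 1.00192281098005 0.0
shift [-2.3 -3.2  1.5] turn [0.    0.    0.005]
```

View pics/w3c.png

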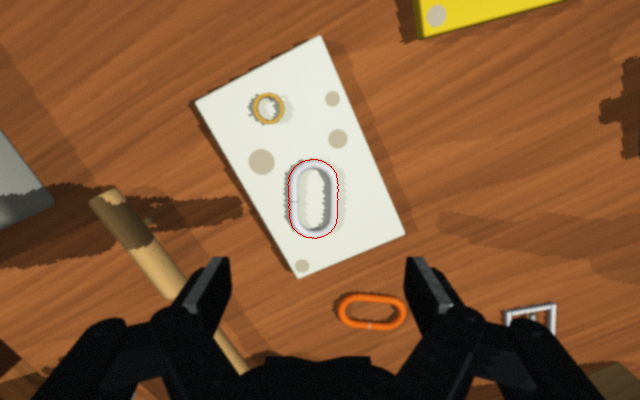

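The red outline matches the link, centred at about (313,198), that is (487,-366) with yaw 151.5°. Two wrist views agree at z=19 with the right size. Now I descend.

Call:
{"method": "send_rows", "body": {
  "targets": [-0.002,-0.003,0.04,0,0,0,0.3,-0.002,-0.003,0.08,0,0,0,0.3,-0.002,-0.003,0.08,0,0,0,0.3,-0.002,-0.003,0.08,0,0,0,0.3,-0.002,-0.003,0.08,0,0,0,0.3,-0.002,-0.003,0.08,0,0,0,0.3]
}}

```text
clock: 3.32
eef_pos: [488.4, -367.5, 43.5]
tcp_rot: [-3.141, 0.004, 2.634]
contact_force: [0.6, 0.3, 0.4]
opening: 0.649
grasp_force: 0.0
```

Run:
```python
from h import *
f=grab('wrist','w4')
to([487,-366.2,12],2.64)
```

```text
3.3667 [ 488.3 -367.6   43.4] [-3.141  0.004  2.633] [0.1 0.2 0.1] 0.653749414314598 0.0
shift [ 2.   0.6 31.4] turn [-0.001  0.004 -0.007]
```

View pics/w4.png

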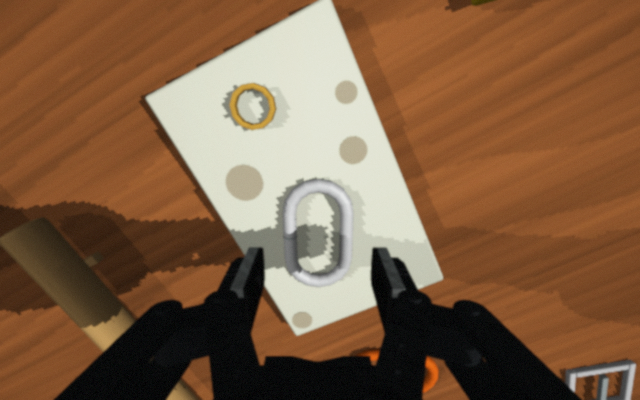

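The fingers straddle the link symmetrically, at (250,260) and (388,260) around the link at (318,232). I descend and close.

Call:
{"method": "send_rows", "body": {
  "targets": [0.002,0.001,0.016,0,0,0,0.3,0.002,0.001,0.031,0,0,0,0.3,0.002,0.001,0.031,0,0,0,0.3,0.002,0.001,0.031,0,0,0,0.1,0.002,0.001,0.031,0,0,0,-0.1,0.002,0.001,0.031,0,0,0,-0.2,0.002,0.001,0.031,0,0,0,-0.3,0.002,0.001,0.031,0,0,0,-0.3,0.002,0.001,0.031,0,0,0,-0.3,0.002,0.001,0.031,0,0,0,-0.3],
  "grip_force": 30
}}

```text
clock: 4.2
eef_pos: [488.1, -366.6, 13.5]
tcp_rot: [-3.141, 0.006, 2.633]
contact_force: [0.1, 2.4, 15.3]
opening: 0.481
grasp_force: 34.4
```

Call:
{"method": "send_rows", "body": {
  "targets": [0,0,-0.04,0,0,0,-0.3,0,0,-0.08,0,0,0,-0.3,0,0,-0.12,0,0,0,-0.3,0,0,-0.12,0,0,0,-0.3,0,0,-0.12,0,0,0,-0.3]
}}

```text
clock: 4.62
eef_pos: [487.5, -366.4, 134.1]
tcp_rot: [-3.141, 0.008, 2.633]
contact_force: [0.7, 0.2, -1.2]
opening: 0.471
grasp_force: 31.2
```

Run:
```python
from h import *
f=grab('wrist','w5')
s=r.sense();print(s)
# post pin estimate from top: tester frame rough
```

```text
{'clock': 4.6667, 'qpos': array([-6.46980991e-01,  4.33888209e-01,  1.75733055e+00,  3.94624846e-06,
        9.46626376e-01, -1.70905780e+00]), 'qvel': array([ 0.00093228,  0.04409707,  0.03269605, -0.00105731, -0.00581234,
        0.00066799]), 'joint_efforts': array([ 7.69083545e-04, -6.47308373e+01, -3.16054344e+01, -9.44914495e-05,
       -4.12222627e-02, -7.38718791e-04]), 'eef_pos': array([ 486.2579795 , -365.46305865,  131.78799918]), 'tcp_rot': array([-3.14107934,  0.0037122 ,  2.63287179]), 'contact_force': array([-0.63605425,  0.43666542, -1.0731743 ]), 'wrist_torque': array([0.03675531, 0.01941763, 0.01697169]), 'grasp_force': 31.200549602508545, 'opening': 0.47386557257738926}
```

View pics/w5.png

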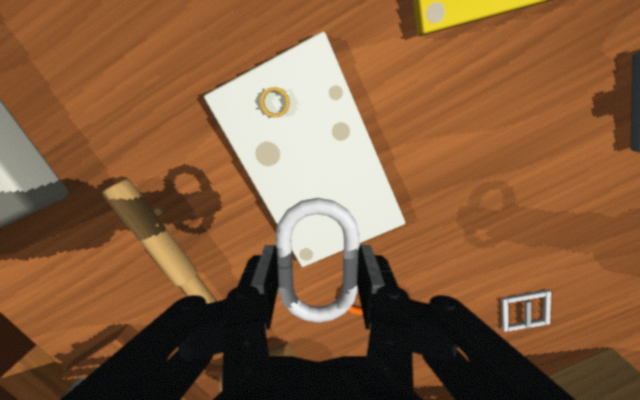

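The link is held level and centred, about 5.5 mm above the TCP. I carry it towards the post side of the tester, so the camera sees the pins.

Call:
{"method": "send_rows", "body": {
  "targets": [0.005,0.02,-0.018,0,0,0.12,-0.3,0.013,0.052,-0.018,0,0,0.24,-0.3,0.02,0.08,-0.018,0,0,0.36,-0.3,0.028,0.11,-0.018,0,0,0.48,-0.3,0.036,0.14,-0.018,0,0,0.6,-0.3,0.043,0.17,-0.018,0,0,0.72,-0.3,0.05,0.2,-0.018,0,0,0.84,-0.3,0.058,0.23,-0.018,0,0,0.96,-0.3,0.062,0.25,-0.018,0,0,1.08,-0.3,0.065,0.262,-0.018,0,0,1.2,-0.3,0.065,0.262,-0.018,0,0,1.246,-0.3,0.065,0.262,-0.018,0,0,1.246,-0.3]
}}

```text
clock: 5.67
eef_pos: [555.6, -103.3, 146.3]
tcp_rot: [-3.139, 0.0, 1.386]
contact_force: [0.3, 0.2, -0.7]
opening: 0.471
grasp_force: 31.2
```

Run:
```python
from h import *
f=grab('wrist','w6');np.save('w6.npy',f,allow_pickle=True)
print(proj(f,[[568,-47,65],[574,-14,65],[617,218,40]]))
to([558,-105,150],1.387)
```

```text
[[ 320.92442438  131.08736914]
 [ 320.86470983   81.64957343]
 [ 321.41527362 -406.87570368]]
5.7167 [ 555.5 -103.9  146.4] [-3.139  0.     1.389] [ 0.4 -0.3 -0.9] 0.4722126427835447 31.21077597141266
shift [-0.6  2.6 -3.6] turn [-0.002  0.     0.002]
```

View pics/w6.png

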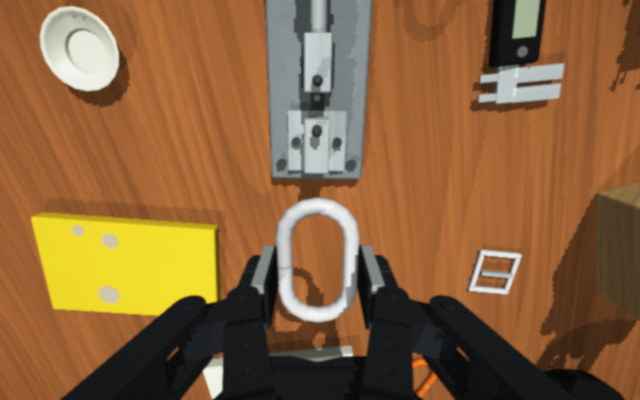

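The post pin is at (317,131) and the rod pin at (317,80), with the link held clear below them. I take a second view from the side to get the height.

Call:
{"method": "send_rows", "body": {
  "targets": [0.015,0.04,-0.004,0,0,0,-0.3,0.015,0.08,-0.004,0,0,0,-0.3,0.015,0.08,-0.004,0,0,0,-0.3,0.015,0.08,-0.004,0,0,0,-0.3]
}}

```text
clock: 6.05
eef_pos: [638.9, -105.1, 150.5]
tcp_rot: [-3.141, 0.0, 1.388]
contact_force: [-0.4, -0.5, -0.6]
opening: 0.469
grasp_force: 31.2
```

Run:
```python
from h import *
f=np.load('w6.npy',allow_pickle=True).item();g=grab('wrist','w7');np.save('w7.npy',g,allow_pickle=True)
def blobs(q,c,rad=28):
    u,v=c.astype(int);m=np.zeros(q['color'].shape[:2],np.uint8);G=q['color'].max(2)
    m[max(v-rad,0):v+rad,u-18:u+18]=(G[max(v-rad,0):v+rad,u-18:u+18]<75)
    n,l,st,ce=cv2.connectedComponentsWithStats(m)
    return [(st[i].tolist(),ce[i].round(1).tolist()) for i in range(1,n) if st[i,4]>12]
for q in(f,g):
    for X in ([568,-47,62],[574,-14,62]):
        p=proj(q,X)[0];print(p.round(),blobs(q,p))
u,v=proj(g,[570,-30,60])[0].astype(int)
a=f['color'][55:155,265:370];b=g['color'][max(v-50,0):v+50,u-52:u+53];print(u,v,b.shape)
cv2.imwrite('pics/pins.png',cv2.resize(np.hstack([a[:b.shape[0]],b]),None,fx=3.7,fy=3.7,interpolation=cv2.INTER_CUBIC))
```

```text
[321. 131.] [([302, 102, 27, 10, 214], [314.1, 105.7]), ([313, 126, 8, 11, 62], [316.2, 131.4]), ([334, 139, 4, 8, 27], [335.6, 142.3])]
[321.  82.] [([302, 53, 1, 36, 36], [302.0, 70.5]), ([332, 53, 2, 35, 41], [332.5, 70.0]), ([313, 76, 9, 11, 70], [316.9, 81.2]), ([302, 92, 29, 17, 347], [316.3, 101.0])]
[213. 148.] [([209, 119, 21, 8, 143], [219.6, 122.0]), ([228, 138, 2, 17, 28], [228.6, 144.9]), ([207, 143, 11, 11, 73], [212.4, 147.8])]
[207. 102.] [([222, 73, 3, 25, 43], [223.5, 82.5]), ([201, 96, 13, 10, 86], [207.5, 100.7]), ([209, 112, 16, 15, 160], [217.1, 119.8])]
209 124 (100, 105, 3)
```

View pics/pins.png

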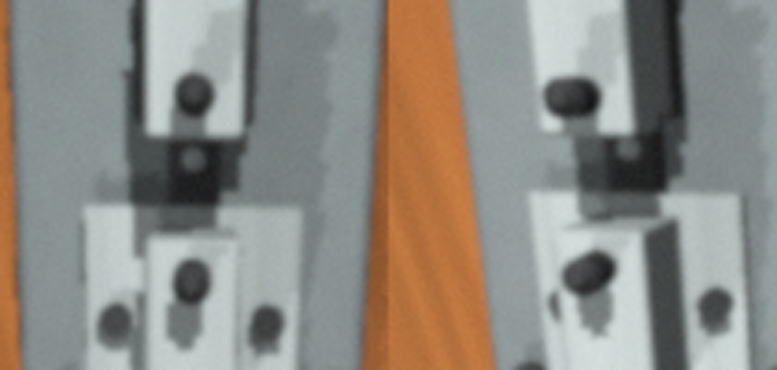

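Both views show the pins clearly: (316,131)/(317,81) in the first and (212,148)/(207,101) in the second. I triangulate them, and get the handle bar and axis from the same kind of data.

Run:
```python
from h import *
f,g=[np.load(n,allow_pickle=True).item() for n in('w6.npy','w7.npy')]
A=tri(f,(316.2,131.4),g,(212.4,147.8));B=tri(f,(316.9,81.2),g,(207.5,100.7));print(A,B)
for z in (57.5,):
    for q,a,b in((f,(316.2,131.4),(316.9,81.2)),(g,(212.4,147.8),(207.5,100.7))):
        P,Q=plane(q,a,z)[0],plane(q,b,z)[0];print(P,Q,np.linalg.norm(P-Q),np.arctan2(*(Q-P)[[1,0]]))
        M=(P+Q)/2
to([M[0],M[1],120],1.387)
# link in hand: contour in wrist view
c=g['color'].astype(int);m=((c.min(2)>150)&(c.max(2)-c.min(2)<25)).astype(np.uint8);m[:185]=0;m[335:]=0;m[:,:270]=0;m[:,368:]=0
cc=max(cv2.findContours(m,0,cv2.CHAIN_APPROX_NONE)[0],key=cv2.contourArea)[:,0]
s=r.sense();P=plane(g,cc,s['eef_pos'][2]+5.5);rc=cv2.minAreaRect(P[:,:2].astype(np.float32));print(rc,P[:,:2].min(0),P[:,:2].max(0))
# handle
for n in('top','scene'):
    q=grab(n,n+'8');u,v=proj(q,[617,218,40])[0].astype(int);G=q['color'].max(2)
    k=np.zeros_like(G);k[v-20:v+20,u-20:u+20]=(G[v-20:v+20,u-20:u+20]<45)*255
    for h in cv2.findContours(k,0,cv2.CHAIN_APPROX_NONE)[0]:
        if len(h)>12:
            rr=cv2.minAreaRect(h);bx=plane(q,cv2.boxPoints(rr),40);print(n,rr,plane(q,rr[0],40),cv2.minAreaRect(bx[:,:2].astype(np.float32)))
```

```text
(array([564.2407908 , -48.04082853,  52.48163348]), np.float64(0.06632592765616341)) (array([571.39058246, -12.95987398,  53.55492952]), np.float64(0.1926797749792298))
[564.38137793 -47.47949504  57.5       ] [571.38412511 -12.98388093  57.5       ] 35.19923097440911 1.3705139941130355
[566.11019829 -47.45948426  57.5       ] [572.74666698 -13.19897813  57.5       ] 34.897349423853036 1.3794598629196337
6.1 [ 637.2 -104.9  150.3] [-3.139  0.     1.388] [-1.6  0.3  0.1] 0.47527058688193025 31.204833984375
shift [ 61.  -80.1  30.5] turn [-0.002  0.     0.001]
((638.4591064453125, -104.63482666015625), (72.41960144042969, 40.95962142944336), 79.3219223022461) [ 615.23261914 -140.69401774] [661.5506666  -68.79650058]
top ((251.1756591796875, 176.44595336914062), (0.8219949007034302, 7.069156646728516), 9.462322235107422) [[608.10866355 167.47866724  40.        ]] ((608.1333618164062, 167.4784698486328), (2.4335474967956543, 21.5375919342041), 83.07518005371094)
top ((232.54229736328125, 172.5115509033203), (1.666410207748413, 25.96091651916504), 15.255120277404785) [[620.21864664 222.77740892  40.        ]] ((620.5289306640625, 222.6918487548828), (5.015122890472412, 78.77762603759766), 78.10297393798828)
scene ((349.0, 183.5), (11.0, 2.0), 90.0) [[583.65581874 127.30959368  40.        ]] ((583.5602416992188, 127.61056518554688), (6.933492660522461, 51.342716217041016), 25.304054260253906)
scene ((370.1697998046875, 169.5943603515625), (21.465415954589844, 2.0397002696990967), 29.05460548400879) [[621.43466108 222.6794433   40.        ]] ((620.85986328125, 222.7503204345703), (9.587103843688965, 82.98204803466797), 78.3051528930664)
```

Results:
- Post pin at (565,-47.5) and rod pin at (572,-13), 35 mm apart, yaw 1.376.
- Their triangulated height is 53 mm, mid-pin, which agrees with the text.
- The link is centred in the hand.

I move above the pins next.

Call:
{"method": "send_rows", "body": {
  "targets": [0.025,-0.033,0.02,0,0,0.012,-0.3,0.05,-0.066,0.04,0,0,0.012,-0.3,0.061,-0.081,0.06,0,0,0.012,-0.3,0.061,-0.081,0.065,0,0,0.012,-0.3,0.061,-0.081,0.065,0,0,0.012,-0.3]
}}

```text
clock: 6.62
eef_pos: [566.0, -28.8, 85.0]
tcp_rot: [-3.137, 0.001, 1.377]
contact_force: [-0.2, 0.1, -0.2]
opening: 0.474
grasp_force: 31.2
```

Run:
```python
from h import *
f=grab('wrist','w9')
to([568.6,-30.3,49.5],1.376)
print(proj(f,[[565.2,-47.5,65],[572,-13.1,65]]))
```

```text
6.6667 [568.3 -29.5  86.4] [-3.14   0.     1.376] [-0.2 -0.2  0.4] 0.47226000746965363 31.206421852111816
shift [-0.7  0.5 36.9] turn [-0.001  0.    -0.   ]
[[322.86092487 268.72424678]
 [323.2521355  216.09671899]]
```

Call:
{"method": "send_rows", "body": {
  "targets": [0,0,0.012,0,0,0,-0.3,0,0,0.024,0,0,0,-0.3,0,0,0.024,0,0,0,-0.3,0,0,0.024,0,0,0,-0.3]
}}

```text
clock: 7.0
eef_pos: [569.0, -30.1, 61.7]
tcp_rot: [-3.14, 0.0, 1.374]
contact_force: [0.1, -0.0, -0.4]
opening: 0.474
grasp_force: 31.2
```

Call:
{"method": "send_rows", "body": {
  "targets": [0,0,0.005,0,0,0,-0.3,0,0,0.009,0,0,0,-0.3,0,0,0.011,0,0,0,-0.3,0,0,0.011,0,0,0,-0.3]
}}

```text
clock: 7.33
eef_pos: [569.0, -29.6, 51.1]
tcp_rot: [-3.141, 0.0, 1.375]
contact_force: [0.1, 0.4, -0.3]
opening: 0.469
grasp_force: 31.2
```

Run:
```python
from h import *
f=grab('wrist','w10')
for i in range(3): to([568.6,-30.3,48.5],1.376);cams.grab_frame('top')
a=f['color'][180:340,250:390];cv2.imwrite('pics/x.png',a)
# dark pins within link hole, coarse printout of brightness
G=a.max(2);print(cv2.resize(G,(28,32),interpolation=cv2.INTER_AREA))
```

```text
7.3833 [569.2 -29.6  51.4] [-3.141  0.     1.375] [-0.7  0.7 -0.2] 0.47382112804599746 31.20928466320038
shift [-0.8 -0.5  2.9] turn [-0.     0.    -0.001]
7.4333 [569.3 -29.5  51.6] [-3.141  0.     1.375] [-0.8  0.   0.1] 0.47505048001780825 31.209408044815063
shift [-0.9 -0.6  3.1] turn [-0.     0.    -0.001]
7.4833 [569.4 -29.6  51.7] [ 3.141 -0.     1.375] [ 0.2  1.3 -0.5] 0.4707786005212535 31.20921492576599
shift [-0.9 -0.7  3.2] turn [ 0.    -0.    -0.001]
[[145 156 153 153 155 158 161 162 133 109 190 187 186 183 180 181 184 112
  128 139 138 137 139 142 158 153 125 140]
 [145 157 154 153 155 157 160 161 139 107 190 187 186 183 179 181 183 112
  129 139 139 138 140 152 158 152 125 144]
 [142 156 154 153 155 158 160 160 134 104 190 187 186 182 179 181 183 112
  131 138 138 139 142 156 159 147 124 150]
 [143 155 154 155 156 159 159 159  97 102 189 185 187 188 184 182 182 111
  131 136 136 139 141 154 148 138 125 151]
 [146 156 157 158 158 159 160 160 113 131 210 222 231 238 236 228 215 149
  136 135 136 138 139 140 138 138 128 154]
 [143 155 157 158 159 159 159 162 184 220 236 2
[... 2412 characters left out ...]
 29  29  21  25  38 115 131 116 190 234 240 242 242 237 238 240 239 234
  177  92  91  94  48  19  20  29  29  29]
 [ 28  26  21  23  64 154 180 175 128 145 211 233 239 242 240 235 211 147
  104 103 101 103  72  19  22  27  27  29]
 [ 25  27  28  28  88 156 172 182 172 115 186 191 205 209 207 172 116  92
   98 104 102 103  89  27  29  27  25  25]
 [ 29  30  33  51 115 168 166 180 165 107 187 210 211 210 205 133  97  90
   96 103 103 103  96  58  38  29  29  29]
 [ 29  29  30  76 104 149 164 174 177 144 186 208 209 206 167 115  97  89
   94 102 103 101 101 138  41  29  29  29]
 [ 29  29  29  71  93 100 105 107 130 123 118 117 118 114  99  97  95 105
  136 109 103 101 101  94  31  29  29  28]]
```

Both pins stand inside the link's opening: dark blobs at rows 9-12 and 20-24, with the bright ring around them. I lower the last 3 mm, release and rise.

Call:
{"method": "send_rows", "body": {
  "targets": [0,0,0.0015,0,0,0,-0.3,0,0,0.003,0,0,0,-0.3,0,0,0.003,0,0,0,-0.3,0,0,0.003,0,0,0,-0.3]
}}

```text
clock: 7.87
eef_pos: [569.4, -29.6, 48.6]
tcp_rot: [3.141, -0.0, 1.375]
contact_force: [-0.5, -0.2, -0.1]
opening: 0.475
grasp_force: 31.3
```

Call:
{"method": "send_rows", "body": {
  "targets": [0,0,0,0,0,0,0,0,0,0,0,0,0,0.2,0,0,0,0,0,0,0.3,0,0,0,0,0,0,0.3,0,0,0,0,0,0,0.3,0,0,-0.02,0,0,0,0.3,0,0,-0.06,0,0,0,0.3,0,0,-0.1,0,0,0,0.3,0,0,-0.1,0,0,0,0.3,0,0,-0.1,0,0,0,0.3]
}}

```text
clock: 8.7
eef_pos: [571.1, -29.7, 151.3]
tcp_rot: [3.136, -0.001, 1.375]
contact_force: [-0.5, 0.9, -0.2]
opening: 0.653
grasp_force: 0.0
```

Run:
```python
from h import *
f=grab('wrist','w11')
u,v=proj(f,[568.6,-30.3,56])[0].astype(int);print(u,v)
c=f['color'].astype(int)
a=f['color'][v-60:v+60,u-45:u+45];print(cv2.resize(a.max(2),(30,40),interpolation=cv2.INTER_AREA))
to([620.5,222.7,120],1.376+1.571)
```

```text
314 200
[[144 158 159 ... 162 147 134]
 [144 159 159 ... 159 145 133]
 [143 159 158 ... 159 150 131]
 ...
 [190 184 158 ... 189 183 186]
 [184 180 168 ... 190 183 185]
 [169 176 169 ... 190 185 183]]
8.75 [569.7 -29.6 149.5] [ 3.14  -0.     1.375] [-0.5  0.7  0.2] 0.6489797978111626 0.0
shift [257.4   0.6  29.6] turn [ 2.000e-03  1.000e-03 -1.572e+00]
```

Run:
```python
from h import *
import sys;np.set_printoptions(threshold=10**6,linewidth=200)
f=grab('wrist','w12');u,v=314,200
g=grab('scene','s12')
G=f['color'].max(2)[v-60:v+60,u-45:u+45];print((cv2.resize(G,(30,40),interpolation=cv2.INTER_AREA)//10))
c=f['color'].astype(int);m=(c.min(2)>203).astype(np.uint8);m[:v-60]=0;m[v+60:]=0;m[:,:u-45]=0;m[:,u+45:]=0
for h in cv2.findContours(m,0,cv2.CHAIN_APPROX_NONE)[0]:
    if len(h)>40:
        print(cv2.boundingRect(h),cv2.minAreaRect(plane(f,h[:,0],54)[:,:2].astype(np.float32)))
```

```text
[[14 15 15 15 15 16 16 16 16 16 13 12 21 21 21 21 20 20 20 18 10 13 13 14 14 14 16 16 15 14]
 [14 15 16 15 16 16 16 16 16 15 13 12 21 21 21 21 20 20 21 18  9 13 13 13 14 15 16 16 15 14]
 [15 15 15 15 15 16 16 16 16 15 11 12 21 21 20 20 19 19 20 18  9 13 14 14 14 15 15 16 15 14]
 [14 15 15 15 15 15 16 16 16 16 11 11 21 21 19 18 18 18 19 17  9 13 14 14 14 14 14 15 15 14]
 [14 15 15 15 15 15 15 16 16 16 12 10 19 19 19 18 18 18 18 16  9 13 14 14 14 14 14 15 15 13]
 [13 14 15 15 15 15 15 16 16 16 12  9 18 19 20 21 21 20 19 16  9 13 14 14 14 14 15 15 15 13]
 [15 14 15 15 15 15 15 16 16 15 12 12 21 23 24 24 24 24 23 21 14 14 13 13 14 14 14 16 15 13]
 [16 14 15 15 15 15 15 16 16 15 17 22 24 24 24 23 23 24 24 24 23 19 14 13 14 14 14 15 14 13]
 [16 14 15 15 15 15 16 16 16 18 23 24 23 21 18 16 16 18 21 23 24 23 18 14 13 14 15 14 14 13]
 [16 14 15 15 16 16 15 16 17 22 23 22 18 13 12 11 10  9 12 18 22 23 22 16 13 14 14 14 14 13]
 [17 14 15 15 15 16 16 16 20 23 23 17 15 16 17 17 14 11 10 11 18 23 23 20 14 14 14 13 14 14]
 [18 14 15 15 15 15 16 16 22 23 20 12 20 21 18 12 13 17 16 12 11 21 23 21 15 
[... 2042 characters left out ...]
 15  9  8 11 14 15]
 [19 16 13 14 13 14 14 12 11  9  9 10 18 21 21 21 21 21 20 16 14 15 15 16 15 14 14 15 14 14]
 [19 17 12 13 13 13 13 11 12  9  8  9 18 21 21 21 21 21 20 14 12 13 13 13 13 13 13 13 13 16]
 [18 18 12 10 11 10 10 10 11 10  9 10 18 21 21 21 21 21 20 12 10 11 10 10 11 11 10 12 16 18]
 [18 19 17 15 17 15 14 16 17 15 11 10 15 18 18 18 18 19 19 15 16 16 15 17 18 16 15 17 18 18]
 [18 18 17 17 18 17 16 18 18 18 14 10  9  9 10 10 12 17 18 17 17 18 19 19 19 19 19 19 18 18]
 [17 17 17 16 18 17 16 17 18 18 14 10  9  9  9  9 13 18 18 17 17 18 19 19 19 19 19 19 18 18]]
(293, 156, 48, 81) ((568.8013916015625, -27.951671600341797), (70.22068786621094, 39.356075286865234), 80.12632751464844)
```

The link lies flat at (568.8,-28), with both pins inside it. The handle bar is at (620.5,222.7): the top and scene views agree at z=40, and it matches the pin axis. I go above it next.

Call:
{"method": "send_rows", "body": {
  "targets": [0.02,0,0.0,0,0,-0.12,0,0.045,0,0.0,0,0,-0.24,0,0.07,0,0.01,0,0,-0.36,0,0.095,0,0.02,0,0,-0.48,0,0.12,0,0.02,0,0,-0.6,0,0.145,0,0.02,0,0,-0.72,0,0.17,0,0.02,0,0,-0.84,0,0.195,0,0.02,0,0,-0.96,0,0.22,0,0.02,0,0,-1.08,0,0.24,0,0.02,0,0,-1.2,0,0.255,0.001,0.02,0,0,-1.32,0,0.257,0.001,0.02,0,0,-1.44,0]
}}

```text
clock: 9.85
eef_pos: [619.9, 224.7, 126.6]
tcp_rot: [-3.141, -0.002, 2.822]
contact_force: [-0.8, -0.7, 0.8]
opening: 0.503
grasp_force: 0.0
```

Call:
{"method": "send_rows", "body": {
  "targets": [0,0,0,0,0,-0.12,0,0,0,0,0,0,-0.132,0,0,0,0,0,0,-0.132,0]
}}

```text
clock: 10.1
eef_pos: [619.5, 222.1, 127.0]
tcp_rot: [-3.14, -0.002, 2.944]
contact_force: [0.8, -0.3, -1.5]
opening: 0.496
grasp_force: 0.0
```

Run:
```python
from h import *
f=grab('wrist','w13');np.save('w13.npy',f,allow_pickle=True);p=proj(f,[620.5,222.7,40])[0];print(p)
u,v=p.astype(int);G=f['color'].max(2);k=np.zeros_like(G);y0=max(v-80,0);k[y0:v+80,u-50:u+50]=(G[y0:v+80,u-50:u+50]<50)*255
for h in cv2.findContours(k,0,cv2.CHAIN_APPROX_NONE)[0]:
    if len(h)>40: rr=cv2.minAreaRect(h);print(rr,plane(f,rr[0],40),cv2.minAreaRect(plane(f,cv2.boxPoints(rr),40)[:,:2].astype(np.float32)))
to([620.5,222.7,24],2.947)
```

```text
[317.63542048 203.96217041]
((362.5, 264.5), (35.0, 7.0), 90.0) [[682.7824582  249.77526335  40.        ]] ((683.1594848632812, 249.78334045410156), (6.173532485961914, 34.93034362792969), 81.20008087158203)
((271.0, 264.0), (36.0, 8.0), 90.0) [[666.81583308 172.33841376  40.        ]] ((667.179443359375, 172.16868591308594), (7.0609893798828125, 35.95165252685547), 76.08857727050781)
((316.9999694824219, 200.49996948242188), (102.99998474121094, 11.999998092651367), 90.0) [[617.49813449 222.78104194  40.        ]] ((619.994873046875, 222.23309326171875), (10.216964721679688, 87.99913787841797), 78.7039566040039)
10.15 [619.7 222.  127.4] [-3.141e+00 -2.000e-03  2.943e+00] [ 0.2 -0.4 -0.5] 0.5019411734377925 0.0
shift [ -0.9   1.  103.4] turn [-0.001 -0.002 -0.004]
```

View pics/w13.png

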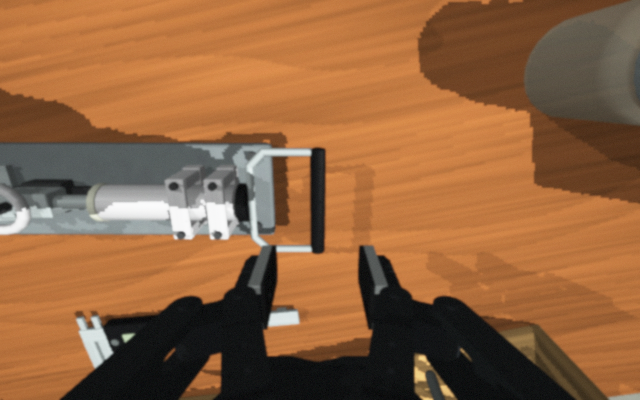

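The bar is at (317,200), which is (620,222.4), with the measured 88 mm length matching z=40. The tube mouth is at (90,202). I'll tilt the hand 0.35 rad away from the tube, so the wrist camera still sees the mouth while gripping, and then descend.

Call:
{"method": "send_rows", "body": {
  "targets": [0,-0.006,0,0.12,0,0,-0.2,0,-0.006,0.02,0.24,0,0,-0.2,0,-0.006,0.04,0.35,0,0,-0.2,0,-0.006,0.06,0.35,0,0,-0.2,0,-0.006,0.07,0.35,0,0,-0.2,0,-0.006,0.07,0.35,0,0,-0.2]
}}

```text
clock: 10.65
eef_pos: [617.3, 215.6, 55.5]
tcp_rot: [-2.789, -0.004, 2.945]
contact_force: [-1.0, 0.1, 0.5]
opening: 0.401
grasp_force: 0.0
```

Run:
```python
from h import *
s=r.sense();Q=R.from_euler('xyz',s['tcp_rot']);z=Q.apply([0,0,1]);t=np.array([620.2,222.4,40])+19*z
print(s['eef_pos'],s['tcp_rot'],s['opening'],s['contact_force'],'down world',t-s['eef_pos'],'shift',Q.inv().apply(t-s['eef_pos']).round(1))
f=grab('wrist','w14');print(proj(f,[620.2,222.4,40]),proj(f,np.array([565.2,-47.5,40])+100*np.array([.1936,.981,0])))
```

```text
[617.27366181 215.5974727   55.5124455 ] [-2.78917737 -0.00353741  2.94485507] 0.40080249733199186 [-1.03399752  0.14965638  0.48706744] down world [  1.58254807   0.38322006 -33.34462771] shift [-1.6 12.2 31.1]
[[337.47918504 250.31816211]] [[115.92382515 209.57371501]]
```

Call:
{"method": "send_rows", "body": {
  "targets": [-0.001,0.006,0.015,0,0,0,-0.2,-0.001,0.012,0.031,0,0,0,-0.2,-0.001,0.012,0.031,0,0,0,-0.2,-0.001,0.012,0.031,0,0,0,-0.2]
}}

```text
clock: 11.03
eef_pos: [619.6, 215.9, 24.6]
tcp_rot: [-2.791, -0.001, 2.946]
contact_force: [0.6, 0.4, 0.1]
opening: 0.404
grasp_force: 0.0
```

Call:
{"method": "send_rows", "body": {
  "targets": [0,0,0,0,0,0,-0.5,0,0,0,0,0,0,-0.8,0,0,0,0,0,0,-1,0,0,0,0,0,0,-1,0,0,0,0,0,0,-1,0,0,0,0,0,0,-1],
  "grip_force": 60
}}

```text
clock: 11.53
eef_pos: [620.8, 217.0, 26.2]
tcp_rot: [-2.792, 0.001, 2.947]
contact_force: [-0.4, -0.9, 6.9]
opening: 0.118
grasp_force: 58.8
```

```bash
cat >> h.py <<'E'
post=np.array([565.2,-47.5]);ax=np.array([.1936,.981])
def stat(n=8):
    P=[];F=[]
    for i in range(n):
        s=r.sense();P.append(s['eef_pos']);F.append(s['contact_force']);cams.grab_frame('top')
    Q=R.from_euler('xyz',s['tcp_rot']);p=np.mean(P,0);F=np.mean(F,0);g=p-19*Q.apply([0,0,1])
    print(s['clock'],'tcp',p.round(1),'rot',s['tcp_rot'].round(3),'F',F.round(2),'pull',round(F[:2]@ax,2),'grasp',g.round(1),'dist',round((g[:2]-post)@ax,2),s['opening'],s['grasp_force'])
    d=np.r_[ax,0];print('tool dir of pull',Q.inv().apply(d).round(4))
E
python3 - <<'E'
from h import *
stat()
f=grab('wrist','w15')
def prof(f):
    L=np.arange(60,200,2.0);X=np.c_[post+L[:,None]*ax,np.full(len(L),40+0)]
    p=proj(f,X).astype(np.float32);ok=p[:,0]>0
    G=cv2.cvtColor(f['color'],cv2.COLOR_BGR2GRAY).astype(np.float32)
    v=np.mean([cv2.remap(G,p[:,0],p[:,1]+k,cv2.INTER_LINEAR)[:,0] for k in(-1,0,1)],0)
    print([(int(l),int(a)) for l,a,o in zip(L,v,ok) if o]);print(p[[0,-1]])
prof(f)
E
```

```text
11.8833 tcp [620.8 217.   26.2] rot [-2.792e+00  1.000e-03  2.947e+00] F [-0.59 -0.59  6.03] pull -0.69 grasp [622.  223.4  44. ] dist 276.73 0.11538776081807256 58.775580525398254
tool dir of pull [-1.000e-04  9.394e-01 -3.426e-01]
[(60, 139), (62, 151), (64, 154), (66, 156), (68, 156), (70, 156), (72, 157), (74, 161), (76, 173), (78, 183), (80, 178), (82, 155), (84, 171), (86, 190), (88, 191), (90, 191), (92, 192), (94, 191), (96, 192), (98, 193), (100, 192), (102, 193), (104, 194), (106, 194), (108, 194), (110, 194), (112, 194), (114, 195), (116, 196), (118, 196), (120, 196), (122, 196), (124, 197), (126, 197), (128, 197), (130, 198), (132, 198), (134, 198), (136, 197), (138, 187), (140, 181), (142, 181), (144, 180), (146, 180), (148, 182), (150, 185), (152, 173), (154, 134), (156, 107), (158, 131), (160, 142), (162, 142), (164, 143), (166, 143), (168, 150), (170, 184), (172, 183), (174, 183), (176, 180), (178, 181), (180, 182), (182, 186), (184, 184), (186, 154), (188, 114), (190, 133), (192, 143), (194, 142), (196, 142), (198, 141)]
[[ 33.287483 211.96631 ]
 [188.2377   243.02185 ]]
```

The handle is gripped (opening 0.118, grip 59 N). I pull in stages, first 24 mm.

Call:
{"method": "send_rows", "body": {
  "targets": [0,0.0047,-0.0017,0,0,0,-1,0,0.0094,-0.0034,0,0,0,-1,0,0.0141,-0.0051,0,0,0,-1,0,0.0188,-0.0068,0,0,0,-1,0,0.0225,-0.0082,0,0,0,-1,0,0.0225,-0.0082,0,0,0,-1]
}}

```text
clock: 12.48
eef_pos: [625.4, 240.1, 26.1]
tcp_rot: [-2.79, 0.001, 2.947]
contact_force: [0.3, -5.4, 6.1]
opening: 0.116
grasp_force: 58.9
```

Run:
```python
from h import *
stat(10)
```

```text
12.9333 tcp [625.3 239.5  26.1] rot [-2.790e+00  1.000e-03  2.947e+00] F [-0.1  -4.9   6.49] pull -4.83 grasp [626.5 245.9  44. ] dist 299.72 0.10930893816494675 58.90459656715393
tool dir of pull [-2.000e-04  9.387e-01 -3.444e-01]
```

Call:
{"method": "send_rows", "body": {
  "targets": [0,0.0047,-0.0017,0,0,0,-1,0,0.0094,-0.0034,0,0,0,-1,0,0.0141,-0.0051,0,0,0,-1,0,0.017,-0.0062,0,0,0,-1,0,0.017,-0.0062,0,0,0,-1,0,0.017,-0.0062,0,0,0,-1]
}}

```text
clock: 13.48
eef_pos: [628.4, 255.5, 26.1]
tcp_rot: [-2.787, -0.0, 2.947]
contact_force: [0.2, -11.1, 6.7]
opening: 0.116
grasp_force: 58.9
```

```bash
cat >> h.py <<'E'
def prof(f,L0,L1,z=40,st=1.0,hor=(-1,0,1)):
    L=np.arange(L0,L1,st);X=np.c_[post+L[:,None]*ax,np.full(len(L),z)]
    p=proj(f,X).astype(np.float32)
    G=cv2.cvtColor(f['color'],cv2.COLOR_BGR2GRAY).astype(np.float32)
    v=np.mean([cv2.remap(G,p[:,0],p[:,1]+k,cv2.INTER_LINEAR)[:,0] for k in hor],0)
    print([(int(l),int(a)) for l,a,q in zip(L,v,p) if 0<q[0]<639]);print(p[[0,-1]])
E
python3 - <<'E'
from h import *
stat(10)
for n,st in(('wrist',1),('top',2),('scene',2)): print(n);prof(grab(n,n+'16'),70,150,43,st)
E
```

```text
13.9333 tcp [628.4 255.3  26.1] rot [-2.787 -0.     2.947] F [  0.51 -11.24   7.09] pull -10.93 grasp [629.7 261.8  43.9] dist 315.92 0.11589470672603229 58.86602818965912
tool dir of pull [ 1.000e-04  9.376e-01 -3.474e-01]
wrist
[(70, 187), (71, 186), (72, 188), (73, 191), (74, 198), (75, 205), (76, 212), (77, 221), (78, 228), (79, 231), (80, 233), (81, 233), (82, 233), (83, 232), (84, 229), (85, 224), (86, 214), (87, 198), (88, 179), (89, 168), (90, 166), (91, 159), (92, 153), (93, 150), (94, 149), (95, 149), (96, 149), (97, 148), (98, 149), (99, 150), (100, 149), (101, 150), (102, 150), (103, 150), (104, 150), (105, 149), (106, 150), (107, 150), (108, 150), (109, 150), (110, 150), (111, 150), (112, 150), (113, 149), (114, 143), (115, 126), (116, 104), (117, 104), (118, 135), (119, 166), (120, 181), (121, 185), (122, 186), (123, 182), (124, 171), (125, 152), (126, 151), (127, 169), (128, 184), (129, 190), (130, 191), (131, 191), (132, 192), (133, 192), (134, 192), (135, 190), (136, 187), (137, 183), (138, 180), (139, 180), (140, 179), (141, 179), (142, 178), (143, 178), (144, 179),
[... 447 characters left out ...]
), (128, 111), (130, 109), (132, 102), (134, 106), (136, 111), (138, 115), (140, 121), (142, 129), (144, 141), (146, 147), (148, 149)]
[[300.9291  185.80473]
 [274.72937 180.82767]]
scene
[(70, 240), (72, 235), (74, 235), (76, 237), (78, 240), (80, 236), (82, 229), (84, 228), (86, 223), (88, 220), (90, 222), (92, 217), (94, 205), (96, 196), (98, 183), (100, 163), (102, 150), (104, 140), (106, 136), (108, 136), (110, 134), (112, 133), (114, 133), (116, 132), (118, 131), (120, 124), (122, 115), (124, 108), (126, 108), (128, 114), (130, 123), (132, 122), (134, 118), (136, 117), (138, 127), (140, 141), (142, 153), (144, 162), (146, 169), (148, 172)]
[[333.864   203.55754]
 [348.04532 189.69225]]
```

Geometry (26.2 to 26.7), force (23 to 25) and the rings (two seen, third not yet out) all put the stretch at about 25 to 26 mm. I pull 8 mm more.

Call:
{"method": "send_rows", "body": {
  "targets": [0,0.0038,-0.0014,0,0,0,-1,0,0.0075,-0.0028,0,0,0,-1,0,0.0075,-0.0028,0,0,0,-1,0,0.0075,-0.0028,0,0,0,-1]
}}

```text
clock: 14.47
eef_pos: [629.8, 262.5, 26.1]
tcp_rot: [-2.785, -0.0, 2.947]
contact_force: [0.9, -14.5, 7.5]
opening: 0.111
grasp_force: 58.8
```

```bash
cat > m.py <<'E'
from h import *
stat(10)
for n in('top','scene'):
    print(n)
    f=grab(n);f['color']=np.mean([f['color']]+[cams.grab_frame(n)['color'] for _ in range(5)],0).astype(np.uint8);prof(f,112,164,43,1)
print('wrist');prof(grab('wrist'),105,160,43)
E
python3 m.py
```

```text
14.9167 tcp [629.8 262.3  26.1] rot [-2.785e+00 -1.000e-03  2.947e+00] F [  0.34 -14.14   6.96] pull -13.8 grasp [631.1 268.8  43.9] dist 323.09 0.1214772807424623 58.82874548435211
tool dir of pull [ 2.000e-04  9.371e-01 -3.488e-01]
top
[(112, 119), (113, 119), (114, 119), (115, 119), (116, 119), (117, 118), (118, 117), (119, 114), (120, 112), (121, 109), (122, 106), (123, 104), (124, 105), (125, 108), (126, 111), (127, 112), (128, 112), (129, 112), (130, 110), (131, 107), (132, 104), (133, 104), (134, 107), (135, 108), (136, 110), (137, 110), (138, 111), (139, 108), (140, 105), (141, 101), (142, 97), (143, 94), (144, 90), (145, 88), (146, 87), (147, 86), (148, 98), (149, 110), (150, 123), (151, 132), (152, 138), (153, 144), (154, 145), (155, 145), (156, 145), (157, 147), (158, 148), (159, 150), (160, 151), (161, 152), (162, 152), (163, 152)]
[[286.7993  183.12054]
 [269.71146 179.87444]]
scene
[(112, 151), (113, 146), (114, 142), (115, 137), (116, 133), (117, 129), (118, 128), (119, 126), (120, 123), (121, 119), (122, 114), (123, 111), (124, 108), (125, 107), (126, 107), (127, 109)
[... 498 characters left out ...]
, (106, 150), (107, 150), (108, 151), (109, 150), (110, 150), (111, 150), (112, 150), (113, 149), (114, 141), (115, 123), (116, 101), (117, 104), (118, 131), (119, 147), (120, 152), (121, 151), (122, 152), (123, 149), (124, 139), (125, 131), (126, 142), (127, 165), (128, 181), (129, 185), (130, 182), (131, 172), (132, 157), (133, 152), (134, 167), (135, 181), (136, 181), (137, 180), (138, 180), (139, 180), (140, 178), (141, 177), (142, 179), (143, 180), (144, 180), (145, 181), (146, 182), (147, 182), (148, 180), (149, 174), (150, 160), (151, 141), (152, 126), (153, 112), (154, 107), (155, 111), (156, 126), (157, 140), (158, 143), (159, 144)]
[[ 29.353355 212.56029 ]
 [ 81.09997  223.3473  ]]
```

The third ring is out and the band is partly out, so the stretch is about 33.5 mm. I pull 3 mm more.

Call:
{"method": "send_rows", "body": {
  "targets": [0,0.0015,-0.0006,0,0,0,-1,0,0.0029,-0.0011,0,0,0,-1,0,0.0029,-0.0011,0,0,0,-1,0,0.0029,-0.0011,0,0,0,-1]
}}

```text
clock: 15.95
eef_pos: [630.3, 265.1, 26.1]
tcp_rot: [-2.785, -0.001, 2.947]
contact_force: [-0.0, -15.6, 7.8]
opening: 0.115
grasp_force: 58.8
```

```bash
python3 m.py; python3 -c "
from h import *
stat(20)
f=grab('top');prof(f,112,164,43,1)"
```

```text
16.4 tcp [630.3 265.   26.1] rot [-2.785e+00 -1.000e-03  2.946e+00] F [  0.3  -15.52   6.98] pull -15.16 grasp [631.6 271.5  43.9] dist 325.82 0.11350949669679582 58.77074718475342
tool dir of pull [ 3.000e-04  9.369e-01 -3.493e-01]
top
[(112, 128), (113, 125), (114, 122), (115, 120), (116, 119), (117, 118), (118, 116), (119, 114), (120, 112), (121, 109), (122, 106), (123, 104), (124, 105), (125, 107), (126, 110), (127, 112), (128, 112), (129, 112), (130, 110), (131, 107), (132, 104), (133, 105), (134, 107), (135, 109), (136, 110), (137, 111), (138, 111), (139, 109), (140, 105), (141, 102), (142, 98), (143, 93), (144, 89), (145, 79), (146, 69), (147, 58), (148, 62), (149, 69), (150, 77), (151, 93), (152, 111), (153, 127), (154, 135), (155, 141), (156, 146), (157, 146), (158, 146), (159, 145), (160, 147), (161, 149), (162, 150), (163, 150)]
[[286.7993  183.12054]
 [269.71146 179.87444]]
scene
[(112, 165), (113, 164), (114, 163), (115, 159), (116, 153), (117, 147), (118, 143), (119, 138), (120, 131), (121, 123), (122, 115), (123, 109), (124, 107), (125, 106), (126, 107), (127, 109), (1
[... 1382 characters left out ...]
ull [ 3.000e-04  9.369e-01 -3.493e-01]
[(112, 129), (113, 126), (114, 122), (115, 120), (116, 120), (117, 119), (118, 117), (119, 115), (120, 113), (121, 110), (122, 107), (123, 104), (124, 105), (125, 108), (126, 111), (127, 112), (128, 113), (129, 113), (130, 111), (131, 108), (132, 105), (133, 105), (134, 107), (135, 109), (136, 110), (137, 111), (138, 112), (139, 109), (140, 105), (141, 102), (142, 98), (143, 94), (144, 89), (145, 79), (146, 69), (147, 58), (148, 63), (149, 70), (150, 77), (151, 93), (152, 111), (153, 127), (154, 135), (155, 141), (156, 146), (157, 147), (158, 146), (159, 146), (160, 147), (161, 149), (162, 151), (163, 151)]
[[286.7993  183.12054]
 [269.71146 179.87444]]
```

Estimates of the stretch range from 35 to 37. I compare the rest and present top and scene frames directly, as mouth shift minus rod-head shift.

```bash
cat > b.py <<'E'
from h import *
from scipy.signal import find_peaks
for n in('top','scene','wrist'):
    now=grab(n,n+'20')
    imgs=[('rest',n+'8'),('now',n+'20')] if n!='wrist' else [('now',n+'20')]
    for t,k in imgs:
        G=cv2.cvtColor(cv2.imread(f'pics/{k}.png'),cv2.COLOR_BGR2GRAY).astype(np.float32)
        L=np.arange(40,165,.5)
        lat=np.array([-ax[1],ax[0]]);v=[]
        for w in np.arange(-3,3.1,1):
            p=proj(now,np.c_[post+L[:,None]*ax+w*lat,np.full(len(L),45)]).astype(np.float32)
            v.append(cv2.remap(G,p[:,0],p[:,1],cv2.INTER_CUBIC)[:,0])
        g=cv2.GaussianBlur(np.mean(v,0)[None],(0,0),2)[0];d=np.gradient(g,L)
        pk=[i for i in find_peaks(abs(d),height=2)[0]]
        print(n,t,[(float(L[i]),round(float(d[i]),1)) for i in pk])
E
python3 b.py
```

```text
top rest [(76.0, -18.1), (88.5, 17.6), (95.5, -9.9), (103.0, 19.6), (162.5, -5.7)]
top now [(42.0, 10.8), (48.0, -9.4), (55.0, 24.9), (62.5, -10.0), (68.5, 4.5), (82.0, -5.9), (86.5, 3.5), (103.0, -6.0), (110.5, -6.2), (120.5, -3.0), (125.0, 2.5), (130.0, -2.9), (134.5, 3.2), (140.5, -4.3), (145.0, -10.7), (151.0, 17.3)]
scene rest [(53.0, 26.4), (68.5, -41.1), (76.0, 3.0), (141.0, -2.9), (156.5, 28.3)]
scene now [(43.5, 14.1), (50.5, -26.4), (60.5, 38.6), (67.0, -6.4), (83.0, -4.4), (90.5, 2.4), (105.5, -15.6), (115.5, -4.6), (120.0, -6.5), (125.5, 7.5), (130.5, -5.0), (136.0, 3.3), (142.0, -10.1), (150.5, 17.4), (159.5, -4.7)]
wrist now [(76.0, 46.6), (104.5, -11.0), (119.0, -12.9), (122.5, 12.2), (127.5, -9.4), (131.5, 20.0), (136.5, -6.2), (139.5, 5.3), (154.0, -16.8), (159.5, 11.1)]
```

The mouth shift (48.0), the force (15.1 N) and the ring offset all put the stretch at 35.0 to 35.3. I draw about 1.7 mm more.

Call:
{"method": "send_rows", "body": {
  "targets": [0,0.001,-0.0004,0,0,0,-1,0,0.0018,-0.0007,0,0,0,-1,0,0.0018,-0.0007,0,0,0,-1,0,0.0018,-0.0007,0,0,0,-1]
}}

```text
clock: 18.63
eef_pos: [630.6, 266.7, 26.1]
tcp_rot: [-2.784, -0.001, 2.946]
contact_force: [0.4, -16.0, 7.5]
opening: 0.114
grasp_force: 58.7
```

```bash
python3 b.py; python3 -c "
from h import *
stat(30)
prof(grab('top'),136,162,43,1);prof(grab('scene'),136,162,43,1)"
```

```text
top rest [(76.0, -18.1), (88.5, 17.6), (95.5, -9.9), (103.0, 19.6), (162.5, -5.7)]
top now [(42.0, 10.9), (48.0, -9.6), (55.0, 24.8), (62.5, -10.1), (68.5, 4.5), (81.5, -6.0), (86.5, 3.6), (108.5, -8.4), (120.5, -3.1), (125.0, 2.6), (130.0, -2.8), (134.5, 3.0), (140.5, -4.5), (145.0, -11.4), (152.0, 17.1)]
scene rest [(53.0, 26.4), (68.5, -41.1), (76.0, 3.0), (141.0, -2.9), (156.5, 28.3)]
scene now [(43.5, 14.6), (50.5, -27.4), (60.5, 39.3), (67.0, -6.5), (73.5, 2.2), (83.0, -4.5), (90.5, 2.7), (108.0, -13.4), (120.5, -6.9), (125.5, 7.1), (131.0, -3.7), (136.0, 3.3), (143.0, -10.6), (150.5, 18.9)]
wrist now [(77.5, 49.3), (105.0, -14.1), (119.0, -11.9), (122.5, 11.4), (128.0, -10.7), (132.0, 18.6), (154.0, -16.7), (159.0, 11.5)]
20.2333 tcp [630.6 266.7  26.1] rot [-2.784e+00 -1.000e-03  2.946e+00] F [  0.33 -16.     6.85] pull -15.63 grasp [631.9 273.2  43.9] dist 327.53 0.11333049368431533 58.74639451503754
tool dir of pull [ 3.000e-04  9.368e-01 -3.496e-01]
[(136, 110), (137, 111), (138, 112), (139, 109), (140, 106), (141, 102), (142, 98), (143, 94), (144, 90), (145, 79), (146, 68), (147, 56), (148, 57), (149, 59), (150, 63), (151, 78), (152, 95), (153, 111), (154, 123), (155, 134), (156, 144), (157, 147), (158, 148), (159, 149), (160, 148), (161, 148)]
[[278.74844 181.59116]
 [270.38016 180.00146]]
[(136, 108), (137, 110), (138, 113), (139, 115), (140, 117), (141, 118), (142, 119), (143, 113), (144, 105), (145, 98), (146, 89), (147, 83), (148, 81), (149, 80), (150, 81), (151, 84), (152, 88), (153, 95), (154, 110), (155, 127), (156, 141), (157, 155), (158, 166), (159, 172), (160, 174), (161, 175)]
[[345.9182  191.77193]
 [350.32797 187.46043]]
```

Call:
{"method": "send_rows", "body": {
  "targets": [0,0.0006,-0.0002,0,0,0,-1,0,0.0006,-0.0002,0,0,0,-1,0,0.0006,-0.0002,0,0,0,-1]
}}

```text
clock: 20.63
eef_pos: [630.7, 267.3, 26.1]
tcp_rot: [-2.784, -0.001, 2.946]
contact_force: [0.3, -17.4, 8.3]
opening: 0.117
grasp_force: 58.8
```

```bash
python3 -c "
from h import *
stat(20)
r.sign_off()"
```

```text
21.5833 tcp [630.7 267.2  26.1] rot [-2.784e+00 -1.000e-03  2.946e+00] F [  0.28 -16.21   7.05] pull -15.85 grasp [632.  273.8  43.9] dist 328.1 0.11179964977152199 58.77014636993408
tool dir of pull [ 3.000e-04  9.368e-01 -3.498e-01]
the job is handed in; nothing more can be done
```

Job handed in at about 21.6 s: the link lay flat over both pins when released, and the handle is held drawn at about 15.9 N, an estimated 37 mm stretch against 36 mm for the band just out; the band was too small in the pictures to see that directly.

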